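# Lay out the cap sample rail in order of diameter

### The job

Complete the sample rail so that it holds one cap of each kind in order of diameter: the crown cap already on its end seat is the smallest, so pick up the three aluminium screw caps and set them top up and centred on the next three seats, each bigger than the one before, with the biggest at the far end from the crown cap. The second crown cap on the worktop is a duplicate: leave it, the crown cap on the rail and the beer bottle where they are.

Things in the scene. Friction and masses are not known exactly. Their poses are not given: they have to be found in the camera images.
- cap_small: Smallest screw cap: plain aluminium, knurled side, 41 mm diameter, 18 mm high, 12 g; stands top up, loose on the blue worktop (z = 0) to the left (+y) of the steel gate. Origin: centre of its underside, z up.
- cap_medium: Middle screw cap: the same make, 51 mm diameter, 21 mm high, 16 g. Stands as the small one does; origin: centre of its underside, z up.
- cap_large: Biggest screw cap: the same make, 61 mm diameter, 24 mm high, 22 g. Stands as the small one does; origin: centre of its underside, z up.
- crown_spare: Duplicate crown cap: fluted silver steel, 32 mm diameter, 6 mm high, lying top up on the worktop among the screw caps (all at least 25 mm clear of one another); to be left alone. Origin: centre of its underside. Between these caps and the sample rail, 25 mm clear of both, stands a steel gate 50 mm high, 160 mm long, with a 67 mm high post at its far end: carry caps over it.
- crown_kept: The crown cap already on the sample rail, same size as the other; lies within 3 mm of the centre of seat_a; to be left alone. Origin: centre of its underside.
- seat_a: End seat that carries the crown cap, at either end of the row. The sample rail is an aluminium plate 385 x 122 mm, 6 mm thick, right (-y) of the gate, with four equal black rubber seats in a straight row, 95 mm between centres. A seat is a flat disc 70 mm in diameter, 2 mm thick: caps on it rest 8 mm above the worktop. Origin: centre of the seat's underside (z = 6 mm), z up.
- seat_b: Another of the four seats, equal to seat_a, empty. seat_b, seat_c and seat_d follow in no fixed order of names: how far each lies from seat_a (95, 190 or 285 mm) tells its rank in the row. Origin: centre of its underside.
- seat_c: Another empty seat, see seat_b. Origin: centre of its underside. Along the rail's long side away from the robot runs a low fence: its top is 14 mm above the worktop, its inner face 62 mm from the line through the seats' centres.
- seat_d: Another empty seat, see seat_b. Origin: centre of its underside.
- bottle: Brown glass beer bottle, crowned, 61 mm diameter, 232 mm high, standing beyond the gate, at least 60 mm clear of the caps and the rail; to be left alone. Origin: centre of its underside, z up.
There are look-alikes about, which are no part of the job. Leave any black look-alike of the cap_large alone. What is shaped like the cap_medium but green is not meant.

How it is judged:
By the outcome, as a careful person would: the job done as asked, in the order asked, and still so for the second after the job is handed in, with the robot touching nothing.
It also fails if it takes over 88 s, if anything falls off the work surface, if the arm or the gripper's body presses on something with over 40 N, if the wrist force passes 120 N, or if a joint passes its speed limit or range.

### The arm

A 7-joint arm with a two-finger parallel gripper is mounted at the origin on the work surface. World frame = base frame: x ahead of the robot, y to its left, z up, the work surface at z = 0. Lengths are in m, angles in degrees, forces in N, time in s.
With the tool pointing down it reaches from about 0.4 to 0.85 m from the base axis. Payload 6.9 kg.
Tool frame: the origin (TCP) lies at the very end of the fingers, on their centre line; the grasp point (between the pads) lies 19 mm behind it; z points along the fingers, y is the line along which they close (so a half turn about z gives the same grasp; the last joint's range is limited). The gripper opens to 85 mm and grips with 20 to 120 N. Pads are 22 mm wide; open, the fingers measure 114 mm over their backs; the gripper's body (76 mm by 85 mm) begins 54 mm behind the grasp point. The pads swing forward as they close: fully open they stand 13 mm farther back than shut.
Start: joints at [78.295, 29.078, -13.613, 85.955, 7.202, 65.827, -8.869], TCP at [0.191, -0.595, 0.231] pointing down, gripper open.
Joint ranges: [-176.47, 176.47], [-13.61, 117.27], [-81.72, 77.17], [0.22, 143.17], [-87.28, 267.28], [10, 112.55], [-165.47, 165.47]. Speed limits (degrees/s): [136.94, 136.94, 180, 180, 180, 180, 180].

### API

Orientations are given as a 3x3 rotation matrix whose columns are the frame's x, y, z axes.
In Python, from bench import ctrl gives the robot as it stands.
- The arm moves only by the tool carry_out, never from a script. Its argument "plan" is a list of rows, each an object with "claw": the opening, from 0 (shut) to 1 (fully open); "dp": the shift along the tool's x, y, z each as a share of 2.5 cm, from -1 to 1, a list of three; "rotation": the turn, a rotation vector about the tool's x, y, z each as a share of 0.1 rad, from -1 to 1, a list of three. In form: [{"claw": claw, "dp": [dx, dy, dz], "rotation": [ax, ay, az]}, ...]. A call has 1 to 5 rows; each row shifts and turns the commanded pose from where the row before left it, along the tool's axes as they then stand; what a row does not reach is not made up. A row lasts 1/10 s, in which the tool goes at most 50 mm and 8.59 degrees, less where a joint would pass 70% of its speed; a pose out of reach is approached as far as the arm can. A call with a number of a shift or a turn outside -1 to 1 is refused whole. A call with a gripper value outside its range is refused whole. The fingers move at their own pace and stop on an object; the grip force is fixed at half the most. Time passes only in rows, so rows that do not move let the fingers close. It gives the time, the measured TCP pose, the force, the opening and the grip force at its end, in the units of the state.
- ctrl.get_obs(): the state, without advancing time (a new reading comes with each control period).
- ctrl.camera(name): name is "scene" or "top" or "wrist"; returns a dict with "frame" (384x512x3 uint8, red, green, blue), "range_z" (384x512 float32, m along the optical axis (not along the pixel's ray), 0 where there is no reading), "fx", "fy", "cx", "cy" (pixels), "R" (3x3) and "t" (3): a world point X has camera coordinates R X + t. Camera axes: x right, y down, z forward; pixel columns grow to the right and rows downward; lengths in m; the calibration is good to about 2 mm. A picture is of the moment at which its call begins.
- ctrl.hand_in(): hands the job in; it is judged then, once.
The state is a dict: "time_s": time; "qpos": joint angles; "dq": joint speeds; "joint_efforts": joint torques, N m; "ee_pos": TCP position; "tool_rot": TCP orientation; "ft_force": force on the tool from outside, world axes, zero at the start; "ft_torque": the same for the moment, N m; "finger_gap": finger opening in m; "gripper_force": force on a finger pad.
Only numpy, scipy, OpenCV 4.12 (cv2) and the standard library are available. Lean on these libraries where they do the work, as an engineer would, in place of code of your own. Each camera call takes 0.05 s, during which the arm holds its last target. There are 200 camera calls.

## Working session

There is one attempt and no reset: what is moved stays moved. The work goes in short steps, Python scripts to look and compute and a tool call to move; the robot and the scene stay as the last step left them, time stands still between calls to the robot, and variables do not carry over. Pictures are saved under pics/ and viewed, at most 14 in all, crops included, and the job is handed in when it is done.

Besides the shell and the picture viewer there is one more tool, called after "Request:" as name([rows], argument=value, ...), one row to a line, values as JSON. carry_out: Moves the arm, as the interface text tells. Shift numbers are shares of 2.5 cm and turn numbers shares of 0.1 rad, none past 1 either way. Its arguments: {"type":"object","properties":{"plan":{"type":"array","items":{"type":"object","properties":{"claw":{"type":"number"},"dp":{"type":"array","items":{"type":"number"}},"rotation":{"type":"array","items":{"type":"number"}}}}}},"required":["plan"]}

```bash
ls; mkdir -p pics
cat > snap.py <<'E'
import sys,cv2,numpy as np
from bench import ctrl
for n in sys.argv[1:]:
    cam,name=n.split(':')
    c=ctrl.camera(cam)
    np.savez(f'{name}.npz',**c)
    cv2.imwrite(f'pics/{name}.png',c['frame'][:,:,::-1])
    print(name,np.array(c['R']).round(3).tolist(),np.array(c['t']).round(3).tolist(),c['fx'],c['fy'],c['cx'],c['cy'])
E
python3 snap.py scene:s0 top:t0 wrist:w0; python3 -c "
from bench import ctrl
for k,v in ctrl.get_obs().items(): print(k,v)"
python3 -c "
import cv2,numpy as np
a=[cv2.resize(cv2.imread(f'pics/{n}0.png'),(400,300)) for n in 'stw'];a.append(a[0]*0)
cv2.imwrite('pics/m0.png',np.vstack([np.hstack(a[:2]),np.hstack(a[2:])]))"
```

```text
pics
s0 [[0.841, 0.541, 0.007], [0.421, -0.646, -0.636], [-0.34, 0.538, -0.771]] [-0.498, -0.225, 1.334] 375.0642787470375 375.0642787470375 258.87441997013144 187.23055077242122
t0 [[-0.012, -1.0, -0.006], [-0.995, 0.013, -0.098], [0.098, 0.005, -0.995]] [0.019, 0.574, 0.904] 383.6394323009239 383.6394323009239 263.21894800072323 190.16417646564506
w0 [[0.305, -0.952, -0.002], [-0.916, -0.294, 0.274], [-0.261, -0.082, -0.962]] [-0.624, -0.036, 0.379] 265.6250979830994 265.6250979830994 253.72471122012738 193.71841979328943
time_s 0.15
qpos [ 78.29269368  29.11502582 -13.61075712  85.99563255   7.20229263
  65.82913299  -8.86868489]
dq [ 0.00894791 -0.15062621 -0.04017284 -0.19119785  0.05237273 -0.01455047
 -0.04884837]
joint_efforts [-3.68812951e-03 -6.21008635e+01 -2.19000399e+00 -2.49837756e+01
  1.26709396e-02  9.16056539e-03 -6.38466005e-06]
ee_pos [ 0.19037997 -0.59488237  0.23062335]
tool_rot [[ 9.52376111e-01  3.04925458e-01 -4.55385447e-04]
 [ 3.04925797e-01 -9.52375171e-01  1.33888664e-03]
 [-2.54371711e-05 -1.41398242e-03 -9.99999000e-01]]
ft_force [-0.13047997  0.06750647  0.94146232]
ft_torque [-0.03802086  0.0276977  -0.03107782]
gripper_force 0.0
finger_gap 0.08550594601815419
```

View pics/t0.png

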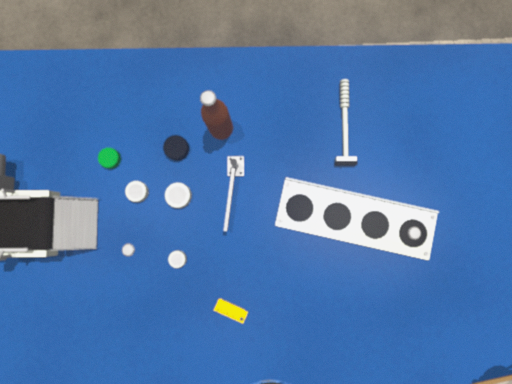

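View pics/s0.png

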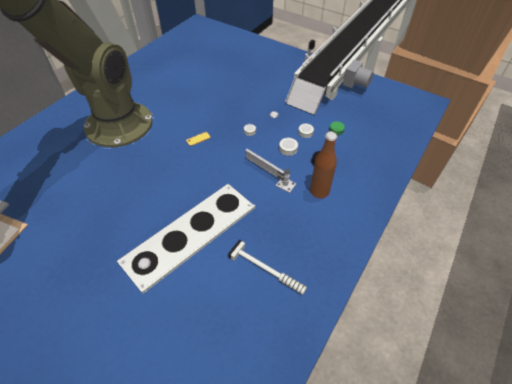

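The top view shows three silver screw caps at (136,191), (177,195) and (177,259), and the spare crown at (128,250). The black look-alike is at (176,148) and the green one at (108,158). The gate runs (226,230)-(236,160), and the rail seats are (299,208), (337,216), (375,224) and (413,232), the last holding the crown. The scene view agrees: caps at (306,131), (289,147) and (250,130), crown at (274,114).

```bash
cat > geo.py <<'E'
import cv2,numpy as np
def load(n): return dict(np.load(n+'.npz'))
def ray(c,uv):
    d=np.array([(uv[0]-c['cx'])/c['fx'],(uv[1]-c['cy'])/c['fy'],1.])
    return -c['R'].T@c['t'], c['R'].T@d
def plane(c,uv,z):
    o,d=ray(c,uv); return o+d*(z-o[2])/d[2]
def proj(c,X):
    p=c['R']@np.asarray(X)+c['t']; return np.array([c['fx']*p[0]/p[2]+c['cx'],c['fy']*p[1]/p[2]+c['cy']])
def tri(c1,u1,c2,u2):
    o1,d1=ray(c1,u1);o2,d2=ray(c2,u2)
    s=np.linalg.lstsq(np.c_[d1,-d2],o2-o1,rcond=None)[0]
    a,b=o1+s[0]*d1,o2+s[1]*d2
    return (a+b)/2,np.linalg.norm(a-b)
def blobs(c,kind,amin=15,amax=4000):
    hsv=cv2.cvtColor(c['frame'],cv2.COLOR_RGB2HSV);S,V=hsv[...,1],hsv[...,2]
    m={'white':(S<70)&(V>120),'black':(V<70)}[kind].astype(np.uint8)
    out=[]
    for k in cv2.findContours(m,cv2.RETR_LIST,cv2.CHAIN_APPROX_NONE)[0]:
        a=cv2.contourArea(k)
        if amin<a<amax and len(k)>5: out.append((cv2.fitEllipse(k),a))
    return out
E
python3 - <<'E'
from geo import *
for n in('t0','s0'):
    c=load(n)
    for kind in('white','black'):
        print(n,kind)
        for (e,a) in blobs(c,kind):
            z=0.02 if kind=='white' else .008
            X=plane(c,e[0],z)
            if -.65<X[1]<.5 and .2<X[0]<.9: print(np.round(e[0],1),np.round(e[1],1),a,X.round(3), 'depthpt',
              (lambda o,d:(o+d*c['range_z'][int(e[0][1]),int(e[0][0])]).round(3))(*ray(c,e[0])))
E
```

```text
t0 white
[176.8 258.8] [17.3 17.9] 241.5 [0.412 0.222 0.02 ] depthpt [0.412 0.223 0.018]
[127.8 249.3] [11.8 12.4] 112.5 [0.436 0.341 0.02 ] depthpt [0.435 0.345 0.009]
[414.1 232.5] [12.1 12.8] 119.5 [ 0.468 -0.352  0.02 ] depthpt [ 0.468 -0.355  0.012]
[412.7 233. ] [27.2 28.2] 598.0 [ 0.467 -0.348  0.02 ] depthpt [ 0.466 -0.351  0.014]
[374.7 224.4] [26.9 27.6] 582.5 [ 0.488 -0.257  0.02 ] depthpt [ 0.488 -0.26   0.009]
[336.8 215.9] [26.6 27.2] 566.0 [ 0.51  -0.166  0.02 ] depthpt [ 0.511 -0.169  0.005]
[299.1 207.5] [26.8 27.3] 573.0 [ 0.532 -0.075  0.02 ] depthpt [ 0.532 -0.076  0.008]
[ 73.  223.1] [51.9 67.2] 2268.5 [0.501 0.477 0.02 ] depthpt [0.5   0.462 0.049]
[177.5 194.9] [25.4 25.9] 514.0 [0.566 0.222 0.02 ] depthpt [0.566 0.221 0.024]
[136.  191.1] [20.7 22.4] 361.5 [0.577 0.324 0.02 ] depthpt [0.577 0.324 0.021]
[233.4 162.7] [4.7 9.7] 31.5 [0.644 0.085 0.02 ] depthpt [0.636 0.081 0.066]
[232.9 186.2] [17.3 79.3] 503.5 [0.586 0.086 0.02 ] depthpt [0.583 0.084 0.05 ]
[207.7  97.7] [14.8 15.3] 176.5 [0.811 0.148 0.02 ] depthpt [0.736 0.116 0.232]
[346.1 123.7] [27.9 74.
[... 1126 characters left out ...]
pthpt [0.417 0.213 0.019]
[305.8 130. ] [14.  14.9] 159.0 [0.581 0.315 0.02 ] depthpt [0.58  0.319 0.017]
[273.6 114. ] [6.3 7.4] 35.0 [0.444 0.327 0.02 ] depthpt [0.435 0.343 0.005]
s0 black
[143.9 262.8] [13.1 15. ] 151.5 [ 0.466 -0.358  0.008] depthpt [ 0.468 -0.359  0.012]
[144.4 262.6] [19.7 24.9] 383.5 [ 0.466 -0.356  0.008] depthpt [ 0.468 -0.357  0.01 ]
[174.2 241. ] [18.3 23.1] 331.0 [ 0.488 -0.264  0.008] depthpt [ 0.487 -0.264  0.006]
[201.7 221.1] [17.3 21.5] 290.0 [ 0.51  -0.172  0.008] depthpt [ 0.509 -0.171  0.005]
[227.2 202.6] [15.7 20.6] 252.5 [ 0.532 -0.08   0.008] depthpt [ 0.532 -0.08   0.008]
[314.7 158.2] [ 5.5 14.7] 35.0 [0.665 0.223 0.008] depthpt [0.669 0.211 0.021]
```

Request:
carry_out([
  {"claw": 1,"dp": [0,0,0],"rotation": [0,0,1]},
  {"claw": 1,"dp": [0,0,0],"rotation": [0,0,1]},
  {"claw": 1,"dp": [0,0,0],"rotation": [0,0,1]},
  {"claw": 1,"dp": [0,0,0],"rotation": [0,0,0.1]},
])

```text
time_s: 0.55
ee_pos: [0.1906, -0.5951, 0.231]
tool_rot: [[1.0, -0.002, -0.0], [-0.002, -1.0, 0.001], [-0.0, -0.001, -1.0]]
ft_force: [-0.6, 0.6, 0.1]
finger_gap: 0.0853
gripper_force: 0.0
```

Request:
carry_out([
  {"claw": 1,"dp": [0.8,-1,0],"rotation": [0,0,0]},
  {"claw": 1,"dp": [0.8,-1,0],"rotation": [0,0,0]},
  {"claw": 1,"dp": [0.8,-1,0],"rotation": [0,0,0]},
  {"claw": 1,"dp": [0.8,-1,0],"rotation": [0,0,0]},
  {"claw": 1,"dp": [0.8,-1,0],"rotation": [0,0,0]},
])

```text
time_s: 1.05
ee_pos: [0.2912, -0.4691, 0.2312]
tool_rot: [[1.0, 0.003, -0.0], [0.003, -1.0, 0.0], [-0.0, -0.0, -1.0]]
ft_force: [-0.2, 0.8, 0.7]
finger_gap: 0.0855
gripper_force: 0.0
```

Tracking is precise. I'll go on to above the rail.

Request:
carry_out([
  {"claw": 1,"dp": [0.8,-1,0],"rotation": [0,0,0]},
  {"claw": 1,"dp": [0.8,-1,0],"rotation": [0,0,0]},
  {"claw": 1,"dp": [0.8,-1,0],"rotation": [0,0,0]},
  {"claw": 1,"dp": [0.8,-1,0],"rotation": [0,0,0]},
  {"claw": 1,"dp": [0.8,-1,0],"rotation": [0,0,0]},
])

```text
time_s: 1.55
ee_pos: [0.3912, -0.3442, 0.2313]
tool_rot: [[1.0, 0.003, -0.0], [0.003, -1.0, -0.0], [-0.0, 0.0, -1.0]]
ft_force: [0.2, -0.2, -0.3]
finger_gap: 0.0856
gripper_force: 0.0
```

Request:
carry_out([
  {"claw": 1,"dp": [0.8,-1,0],"rotation": [0,0,0]},
  {"claw": 1,"dp": [0.8,-1,0],"rotation": [0,0,0]},
  {"claw": 1,"dp": [0.8,-1,0],"rotation": [0,0,0]},
  {"claw": 1,"dp": [0.8,-1,0],"rotation": [0,0,0]},
  {"claw": 1,"dp": [0,0,0],"rotation": [0,0,0]},
])

```text
time_s: 2.05
ee_pos: [0.4736, -0.2406, 0.2314]
tool_rot: [[1.0, 0.01, 0.002], [0.01, -1.0, 0.002], [0.002, -0.002, -1.0]]
ft_force: [0.1, 0.5, 0.1]
finger_gap: 0.0855
gripper_force: 0.0
```

```bash
python3 snap.py wrist:w1
```

```text
w1 [[0.009, -1.0, -0.003], [-0.962, -0.01, 0.272], [-0.272, -0.0, -0.962]] [-0.245, 0.418, 0.508] 265.6250979830994 265.6250979830994 253.72471122012738 193.71841979328943
```

Request:
carry_out([
  {"claw": 1,"dp": [0.4,-1,0],"rotation": [0,0,0]},
  {"claw": 1,"dp": [0.4,-1,0],"rotation": [0,0,0]},
  {"claw": 1,"dp": [0.2,-1,0],"rotation": [0,0,0]},
  {"claw": 1,"dp": [0,-1,0],"rotation": [0,0,0]},
  {"claw": 1,"dp": [0,0,0],"rotation": [0,0,0]},
])

```text
time_s: 2.6
ee_pos: [0.4954, -0.1426, 0.2314]
tool_rot: [[1.0, 0.005, -0.0], [0.005, -1.0, 0.001], [-0.0, -0.001, -1.0]]
ft_force: [0.4, 0.7, -0.8]
finger_gap: 0.0852
gripper_force: 0.0
```

```bash
python3 snap.py wrist:w2
```

```text
w2 [[0.005, -1.0, -0.001], [-0.962, -0.005, 0.274], [-0.274, 0.0, -0.962]] [-0.145, 0.44, 0.515] 265.6250979830994 265.6250979830994 253.72471122012738 193.71841979328943
```

View pics/w2.png

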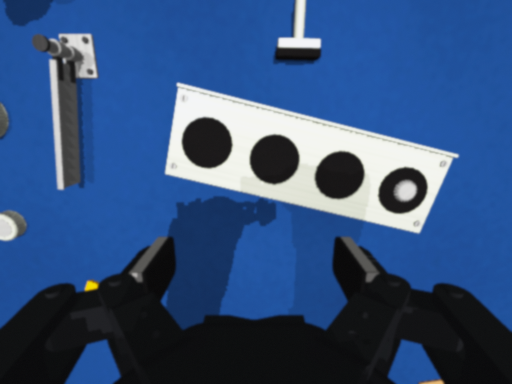

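The wrist view shows the seats at (206,143), (274,159), (340,175) and (403,190), the last with the crown. The gate is at left (65,60-185), and the small cap is at (8,226). Next I'll triangulate the seats and move towards the caps.

Request:
carry_out([
  {"claw": 1,"dp": [0,-1,0],"rotation": [0,0,0]},
  {"claw": 1,"dp": [0,-1,0],"rotation": [0,0,0]},
  {"claw": 1,"dp": [0,-1,0],"rotation": [0,0,0]},
  {"claw": 1,"dp": [0,-1,0],"rotation": [0,0,0]},
  {"claw": 1,"dp": [0,-1,0],"rotation": [0,0,0]},
])

```text
time_s: 3.15
ee_pos: [0.4956, -0.0217, 0.2312]
tool_rot: [[1.0, -0.002, -0.0], [-0.002, -1.0, -0.001], [-0.0, 0.001, -1.0]]
ft_force: [0.4, 0.2, -0.3]
finger_gap: 0.0854
gripper_force: 0.0
```

Request:
carry_out([
  {"claw": 1,"dp": [-0.4,-1,0],"rotation": [0,0,0]},
  {"claw": 1,"dp": [-0.4,-1,0],"rotation": [0,0,0]},
  {"claw": 1,"dp": [-0.4,-1,0],"rotation": [0,0,0]},
  {"claw": 1,"dp": [-0.4,-1,0],"rotation": [0,0,0]},
  {"claw": 1,"dp": [0,0,0],"rotation": [0,0,0]},
])

```text
time_s: 3.65
ee_pos: [0.4548, 0.0813, 0.2315]
tool_rot: [[1.0, 0.003, 0.0], [0.003, -1.0, 0.001], [0.0, -0.001, -1.0]]
ft_force: [0.8, -0.2, -0.0]
finger_gap: 0.0853
gripper_force: 0.0
```

```bash
python3 snap.py wrist:w3
```

```text
w3 [[0.003, -1.0, -0.001], [-0.962, -0.003, 0.274], [-0.274, -0.0, -0.962]] [0.08, 0.402, 0.504] 265.6250979830994 265.6250979830994 253.72471122012738 193.71841979328943
```

Request:
carry_out([
  {"claw": 1,"dp": [0,-1,0],"rotation": [0,0,0]},
  {"claw": 1,"dp": [0,-1,0],"rotation": [0,0,0]},
  {"claw": 1,"dp": [0,-1,0],"rotation": [0,0,0]},
  {"claw": 1,"dp": [0,-1,0],"rotation": [0,0,0]},
  {"claw": 1,"dp": [0,0,0],"rotation": [0,0,0]},
])

```text
time_s: 4.2
ee_pos: [0.4565, 0.1811, 0.2313]
tool_rot: [[1.0, 0.002, 0.0], [0.002, -1.0, 0.001], [0.0, -0.001, -1.0]]
ft_force: [-0.4, -0.7, 0.9]
finger_gap: 0.0854
gripper_force: 0.0
```

```bash
python3 snap.py wrist:w4
python3 - <<'E'
from geo import *
for n in('w1','w2','w3','w4'):
    c=load(n)
    for kind in('white','black'):
        for (e,a) in blobs(c,kind,60,6000):
            X=plane(c,e[0],.02 if kind=='white' else .008)
            if -.45<X[1]<.42 and .35<X[0]<.75 and e[1][1]<1.5*e[1][0]: print(n,kind,np.round(e[0],1),np.round(e[1],1),a,X.round(3))
E
python3 -c "
import cv2
i=cv2.imread('pics/w4.png');cv2.imwrite('pics/w4b.png',cv2.resize(i[20:320,60:500],(792,540),interpolation=cv2.INTER_CUBIC))"
```

```text
w4 [[0.002, -1.0, -0.002], [-0.962, -0.002, 0.273], [-0.273, 0.001, -0.962]] [0.18, 0.404, 0.503] 265.6250979830994 265.6250979830994 253.72471122012738 193.71841979328943
w1 white [338.1 175.4] [19.3 20.5] 310.0 [ 0.47  -0.355  0.02 ]
w1 white [335.5 175.5] [46.8 50.9] 1868.0 [ 0.47  -0.351  0.02 ]
w1 white [270.2 159.3] [49.6 50.3] 1955.0 [ 0.491 -0.262  0.02 ]
w1 white [202.8 142.5] [49.6 52.2] 2029.5 [ 0.512 -0.173  0.02 ]
w1 white [133.1 125.1] [49.3 55.8] 2155.5 [ 0.533 -0.084  0.02 ]
w1 white [216.9  16.5] [28.4 41.2] 576.5 [ 0.657 -0.196  0.02 ]
w1 black [337.8 175.4] [23.3 24.8] 452.0 [ 0.467 -0.358  0.008]
w1 black [335.5 175.5] [43.6 47.8] 1638.0 [ 0.467 -0.355  0.008]
w1 black [270.3 159.4] [46.2 47.1] 1709.0 [ 0.489 -0.263  0.008]
w1 black [202.9 142.5] [46.4 49.1] 1787.5 [ 0.511 -0.171  0.008]
w1 black [133.2 125.2] [46.2 52.6] 1907.5 [ 0.533 -0.079  0.008]
w2 white [405.4 190.4] [19.  21.4] 317.5 [ 0.47  -0.352  0.02 ]
w2 white [402.5 190. ] [44.  51.5] 1775.5 [ 0.47  -0.348  0.02 ]
w2 white [339.2 174.9] [46.7 51.2] 1874.0 [ 0.491 -0.259  0.02 ]
w2 white [274.  158.8]
[... 731 characters left out ...]
 0.02 ]
w3 white [374.6 111.8] [50.2 57.3] 2258.0 [ 0.533 -0.073  0.02 ]
w3 white [140.4  81.5] [48.5 54.9] 2088.0 [0.567 0.222 0.02 ]
w3 white [56.4 72.1] [39.3 47.8] 1473.0 [0.578 0.324 0.02 ]
w3 black [441.3 129.1] [44.6 54.5] 1904.5 [ 0.511 -0.17   0.008]
w3 black [374.6 111.8] [47.  54.1] 1994.0 [ 0.533 -0.078  0.008]
w4 white [224.6 201.7] [28.8 29.7] 670.0 [0.414 0.222 0.02 ]
w4 white [139.5 184. ] [19.3 21.5] 323.0 [0.439 0.338 0.02 ]
w4 white [450.2 113.1] [48.3 59.5] 2255.5 [ 0.533 -0.069  0.02 ]
w4 white [221.4  83.7] [49.3 53.7] 2079.5 [0.567 0.221 0.02 ]
w4 white [137.9  74.4] [40.9 46.2] 1480.5 [0.578 0.324 0.02 ]
w4 black [450.2 113.2] [45.3 56.2] 1997.5 [ 0.533 -0.078  0.008]
```

View pics/w4b.png

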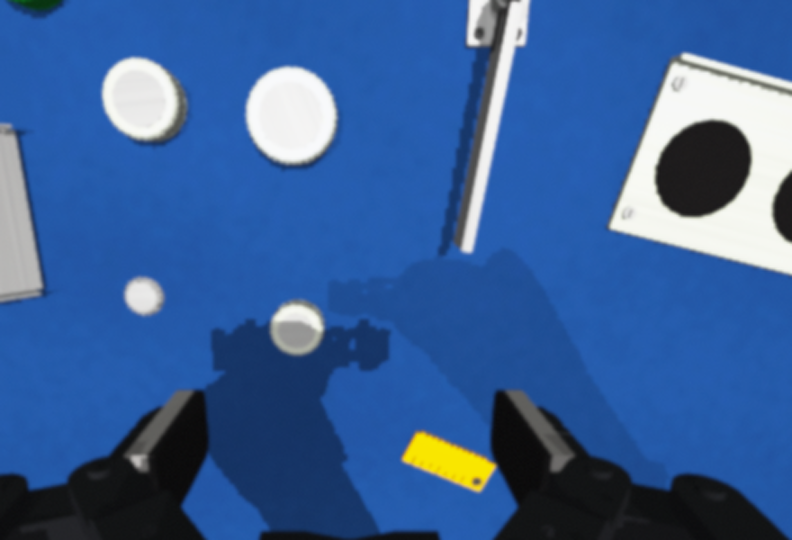

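The enlarged crop (offset 60,20; scale 1.8) shows:
- **Large:** plain silver cap, frame (221,84), 61 mm.
- **Medium:** silver cap at (138,74), 51 mm.
- **Small:** silver cap at (225,202), 41 mm.
- **Not meant:** the crown at (140,184), the green cap at top left and the black one out of view. The three plain aluminium caps fit the description.

Now a quick triangulated height check.

Run:
```python
from geo import *
L={n:load(n) for n in('w1','w2','w3','w4','t0')}
P={'large':((140.4,81.5),(221.4,83.7)),'med':((56.4,72.1),(137.9,74.4)),'small':((153.9,200.6),(224.6,201.7)),'crown':((69.9,182.6),(139.5,184))}
T={'large':(177.5,194.9),'med':(136,191.1),'small':(176.8,258.8),'crown':(127.8,249.3)}
for k,(a,b) in P.items():
    print(k,tri(L['w3'],a,L['w4'],b)[0].round(4),tri(L['w3'],a,L['t0'],T[k])[0].round(4))
S=[((335.5,175.5),(402.5,190.1)),((270.3,159.4),(339.3,174.8)),((202.9,142.5),(274.1,158.8)),((133.2,125.2),(206.6,142.3))]
for a,b in S: print('seat',tri(L['w1'],a,L['w2'],b)[0].round(4))
for n in ('w1','w2'):
  print(n,[plane(L[n],(a if n=='w1' else b),.008)[:2].round(4).tolist() for a,b in S])
for k,z in(('large',.024),('med',.021),('small',.018)): print(k,[plane(L[n],P[k][i],z)[:2].round(4) for i,n in enumerate(('w3','w4'))],plane(L['t0'],T[k],z).round(4))
from bench import ctrl
o=ctrl.get_obs();print(o['ee_pos'],o['qpos'])
```

```text
large [0.5671 0.2212 0.0215] [0.567  0.2222 0.0194]
med [0.5777 0.3237 0.02  ] [0.5776 0.3246 0.0188]
small [0.4118 0.2223 0.0153] [0.411  0.2237 0.0129]
crown [0.4343 0.3457 0.0022] [ 0.4341  0.3482 -0.0006]
seat [ 0.4669 -0.3555  0.007 ]
seat [ 0.4886 -0.2631  0.0069]
seat [ 0.5108 -0.1707  0.0074]
seat [ 0.5328 -0.0782  0.0072]
w1 [[0.467, -0.3552], [0.4888, -0.263], [0.5109, -0.1708], [0.5328, -0.0786]]
w2 [[0.4671, -0.3549], [0.4889, -0.2627], [0.5109, -0.1707], [0.5329, -0.0784]]
large [array([0.5669, 0.2203]), array([0.5666, 0.2209])] [0.566  0.2212 0.024 ]
med [array([0.5777, 0.3231]), array([0.5774, 0.3233])] [0.577  0.3239 0.021 ]
small [array([0.4124, 0.2213]), array([0.413, 0.222])] [0.4116 0.2228 0.018 ]
[0.45654602 0.17910532 0.23109211] [  -6.43950478   17.95256787  -23.99494664  105.55830471    8.49533805
   58.24090647 -123.86626994]
```

Two-view tops come out at about 21, 20 and 15 mm and the seats at 7 mm, consistent with the text. I'll take the large cap first.

Request:
carry_out([
  {"claw": 1,"dp": [0.89,-0.33,0.8],"rotation": [0,0,0]},
  {"claw": 1,"dp": [0.89,-0.33,0.8],"rotation": [0,0,0]},
  {"claw": 1,"dp": [0.89,-0.33,0.8],"rotation": [0,0,0]},
  {"claw": 1,"dp": [0.89,-0.33,0.8],"rotation": [0,0,0]},
  {"claw": 1,"dp": [0.89,-0.33,0.8],"rotation": [0,0,0]},
])

```text
time_s: 4.75
ee_pos: [0.569, 0.2176, 0.1301]
tool_rot: [[1.0, -0.003, 0.0], [-0.003, -1.0, -0.002], [0.0, 0.002, -1.0]]
ft_force: [-0.2, 0.3, -0.3]
finger_gap: 0.0853
gripper_force: 0.0
```

Request:
carry_out([
  {"claw": 1,"dp": [0,0,1],"rotation": [0,0,0]},
  {"claw": 1,"dp": [0,0,1],"rotation": [0,0,0]},
  {"claw": 1,"dp": [0,0,1],"rotation": [0,0,0]},
  {"claw": 1,"dp": [0,0,0.6],"rotation": [0,0,0]},
  {"claw": 1,"dp": [0,0,0],"rotation": [0,0,0]},
])

```text
time_s: 5.25
ee_pos: [0.5666, 0.217, 0.0387]
tool_rot: [[1.0, -0.003, -0.004], [-0.003, -1.0, -0.004], [-0.004, 0.004, -1.0]]
ft_force: [0.2, -0.1, 0.8]
finger_gap: 0.0852
gripper_force: 0.0
```

Request:
carry_out([
  {"claw": 1,"dp": [0,-0.13,0.5],"rotation": [0,0,0]},
  {"claw": 1,"dp": [0,0,0.5],"rotation": [0,0,0]},
  {"claw": 1,"dp": [0,0,0.4],"rotation": [0,0,0]},
  {"claw": 1,"dp": [0,0,0],"rotation": [0,0,0]},
])

```text
time_s: 5.65
ee_pos: [0.5661, 0.2236, 0.0048]
tool_rot: [[1.0, -0.0, -0.002], [-0.0, -1.0, -0.001], [-0.002, 0.001, -1.0]]
ft_force: [0.1, -0.2, 0.5]
finger_gap: 0.0854
gripper_force: 0.0
```

Request:
carry_out([
  {"claw": 0,"dp": [0,0,0],"rotation": [0,0,0]},
  {"claw": 0,"dp": [0,0,0],"rotation": [0,0,0]},
  {"claw": 0,"dp": [0,0,0],"rotation": [0,0,0]},
  {"claw": 0,"dp": [0,0,0],"rotation": [0,0,0]},
  {"claw": 0,"dp": [0,0,0],"rotation": [0,0,0]},
])

```text
time_s: 6.15
ee_pos: [0.5673, 0.2244, 0.0076]
tool_rot: [[1.0, -0.0, 0.001], [-0.0, -1.0, 0.0], [0.001, -0.0, -1.0]]
ft_force: [-1.7, -0.3, 5.5]
finger_gap: 0.0587
gripper_force: 63.6
```

Request:
carry_out([
  {"claw": 0,"dp": [0,0,-0.6],"rotation": [0,0,0]},
  {"claw": 0,"dp": [0,0,-1],"rotation": [0,0,0]},
  {"claw": 0,"dp": [0,0,-1],"rotation": [0,0,0]},
  {"claw": 0,"dp": [0,0,-1],"rotation": [0,0,0]},
  {"claw": 0,"dp": [0,0,-1],"rotation": [0,0,0]},
])

```text
time_s: 6.65
ee_pos: [0.5671, 0.2243, 0.1238]
tool_rot: [[1.0, -0.0, 0.001], [-0.0, -1.0, 0.001], [0.001, -0.001, -1.0]]
ft_force: [0.6, 0.3, -0.9]
finger_gap: 0.0583
gripper_force: 64.3
```

```bash
cat > st.py <<'E'
import numpy as np
from bench import ctrl
o=ctrl.get_obs();print(o['time_s'],o['ee_pos'].round(4) if hasattr(o['ee_pos'],'round') else o['ee_pos'],np.round(o['tool_rot'],3).tolist(),o['finger_gap'],o['gripper_force'],np.round(o['qpos'],1),np.round(o['ft_force'],1))
E
python3 st.py; python3 snap.py wrist:w5
```

```text
6.65 [0.5671 0.2243 0.1238] [[1.0, -0.0, 0.001], [-0.0, -1.0, 0.001], [0.001, -0.001, -1.0]] 0.05833189983714972 64.29717622697353 [ -10.9   34.2  -21.    96.6   14.8   51.9 -127.8] [ 0.6  0.3 -0.9]
w5 [[-0.0, -1.0, -0.001], [-0.962, -0.0, 0.273], [-0.273, 0.001, -0.962]] [0.224, 0.54, 0.43] 265.6250979830994 265.6250979830994 253.72471122012738 193.71841979328943
```

View pics/w5.png

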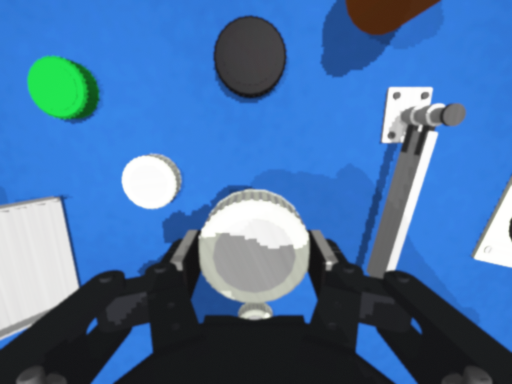

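The large cap (253,250) is held level between the pads and the bystanders are undisturbed. I'll measure its offset in the hand from the depth image.

```bash
cat > held.py <<'E'
import sys
from geo import *
def held(n,u0,v0,u1,v1):
    c=load(n); v,u=np.mgrid[v0:v1,u0:u1]; d=c['range_z'][v0:v1,u0:u1]
    hsv=cv2.cvtColor(c['frame'],cv2.COLOR_RGB2HSV)[v0:v1,u0:u1]
    P=np.stack([(u-c['cx'])/c['fx']*d,(v-c['cy'])/c['fy']*d,d],-1)
    W=(P-c['t'])@c['R']
    m=(d>0)&(hsv[...,2]>90)&(hsv[...,1]<90)
    z=W[...,2][m]; top=np.percentile(z,80)
    k=m&(abs(W[...,2]-top)<.004)
    k=cv2.morphologyEx(k.astype(np.uint8),cv2.MORPH_OPEN,np.ones((5,5)))>0
    xy=W[k][:,:2]
    (cx,cy),r=cv2.minEnclosingCircle(xy.astype(np.float32))
    # tcp from camera pose: cam->tool offset calibrated from first views
    print(n,'top z',top.round(4),'centre',round(cx,4),round(cy,4),'r',round(r,4),'n',k.sum(),'bbox',xy.min(0).round(4),xy.max(0).round(4))
held(sys.argv[1],*map(int,sys.argv[2:6]))
E
python3 held.py w5 190 185 315 310; python3 st.py
```

```text
w5 top z 0.1408 centre 0.5668 0.2265 r 0.0333 n 9115 bbox [0.5362 0.1947] [0.5969 0.2577]
6.7 [0.569  0.2254 0.128 ] [[1.0, -0.0, 0.007], [-0.0, -1.0, 0.003], [0.007, -0.003, -1.0]] 0.05834193223414866 64.31355295702815 [ -10.9   33.9  -21.1   96.3   14.8   52.1 -127.7] [1.3 0.8 2. ]
```

Request:
carry_out([
  {"claw": 0,"dp": [-0.11,1,0],"rotation": [0,0,0]},
  {"claw": 0,"dp": [-0.11,1,0],"rotation": [0,0,0]},
  {"claw": 0,"dp": [-0.11,1,0],"rotation": [0,0,0]},
  {"claw": 0,"dp": [-0.11,1,0],"rotation": [0,0,0]},
  {"claw": 0,"dp": [-0.11,1,0],"rotation": [0,0,0]},
])

```text
time_s: 7.2
ee_pos: [0.5533, 0.0983, 0.1225]
tool_rot: [[1.0, 0.0, 0.001], [0.0, -1.0, 0.0], [0.001, -0.0, -1.0]]
ft_force: [1.3, -0.9, -0.3]
finger_gap: 0.0583
gripper_force: 64.3
```

Request:
carry_out([
  {"claw": 0,"dp": [-0.11,1,0],"rotation": [0,0,0]},
  {"claw": 0,"dp": [-0.11,1,0],"rotation": [0,0,0]},
  {"claw": 0,"dp": [-0.11,1,0],"rotation": [0,0,0]},
  {"claw": 0,"dp": [-0.11,1,0],"rotation": [0,0,0]},
  {"claw": 0,"dp": [-0.11,1,0],"rotation": [0,0,0]},
])

```text
time_s: 7.7
ee_pos: [0.5395, -0.0268, 0.1225]
tool_rot: [[1.0, -0.0, 0.002], [-0.0, -1.0, -0.0], [0.002, 0.0, -1.0]]
ft_force: [0.5, -0.1, -0.9]
finger_gap: 0.058
gripper_force: 64.3
```

Request:
carry_out([
  {"claw": 0,"dp": [-0.11,1,0.5],"rotation": [0,0,0]},
  {"claw": 0,"dp": [-0.11,1,1],"rotation": [0,0,0]},
  {"claw": 0,"dp": [0,0,1],"rotation": [0,0,0]},
  {"claw": 0,"dp": [0,0,0.5],"rotation": [0,0,0]},
  {"claw": 0,"dp": [0,0,0],"rotation": [0,0,0]},
])

```text
time_s: 8.2
ee_pos: [0.5332, -0.0752, 0.0456]
tool_rot: [[1.0, 0.001, -0.002], [0.001, -1.0, 0.001], [-0.002, -0.001, -1.0]]
ft_force: [-0.1, 0.1, 0.3]
finger_gap: 0.0581
gripper_force: 64.3
```

```bash
python3 st.py; python3 snap.py wrist:w6; python3 st.py; python3 held.py w6 190 185 315 310
```

```text
8.2 [ 0.5332 -0.0752  0.0456] [[1.0, 0.001, -0.002], [0.001, -1.0, 0.001], [-0.002, -0.001, -1.0]] 0.05814371284577892 64.30133971385658 [  17.9   35.1  -19.   111.6   18.4   36.3 -102.9] [-0.1  0.1  0.3]
w6 [[0.0, -1.0, -0.001], [-0.961, -0.001, 0.276], [-0.276, 0.001, -0.961]] [-0.076, 0.528, 0.347] 265.6250979830994 265.6250979830994 253.72471122012738 193.71841979328943
8.25 [ 0.534  -0.0749  0.0466] [[1.0, 0.001, -0.0], [0.001, -1.0, 0.001], [-0.0, -0.001, -1.0]] 0.058375868060323154 64.30201783776283 [  17.9   35.1  -19.1  111.5   18.4   36.3 -102.9] [ 0.2  0.6 -0.5]
w6 top z 0.0626 centre 0.5327 -0.0757 r 0.0313 n 9005 bbox [ 0.5023 -0.1046] [ 0.5632 -0.0463]
```

View pics/w6.png

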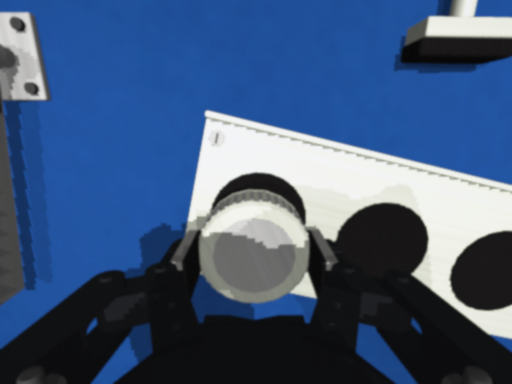

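The cap (253,245) hangs over the end seat, about 3 mm short in y. I'll correct that and lower it.

Request:
carry_out([
  {"claw": 0,"dp": [0,0.12,0.5],"rotation": [0,0,0]},
  {"claw": 0,"dp": [0,0,0.35],"rotation": [0,0,0]},
  {"claw": 0,"dp": [0,0,0.2],"rotation": [0,0,0]},
  {"claw": 0,"dp": [0,0,0.1],"rotation": [0,0,0]},
  {"claw": 0,"dp": [0,0,0],"rotation": [0,0,0]},
])

```text
time_s: 8.75
ee_pos: [0.5337, -0.0786, 0.0172]
tool_rot: [[1.0, 0.0, -0.001], [0.0, -1.0, 0.0], [-0.001, -0.0, -1.0]]
ft_force: [-0.1, -0.6, -0.0]
finger_gap: 0.0579
gripper_force: 64.3
```

```bash
python3 st.py; python3 snap.py wrist:w7; python3 held.py w7 190 185 315 310;python3 st.py
```

```text
8.75 [ 0.5337 -0.0786  0.0172] [[1.0, 0.0, -0.001], [0.0, -1.0, 0.0], [-0.001, -0.0, -1.0]] 0.057922341263230814 64.30646253749728 [  17.2   37.6  -17.6  112.7   20.    32.6 -103.9] [-0.1 -0.6 -0. ]
w7 [[-0.0, -1.0, -0.0], [-0.962, -0.0, 0.274], [-0.274, 0.0, -0.962]] [-0.079, 0.536, 0.319] 265.6250979830994 265.6250979830994 253.72471122012738 193.71841979328943
w7 top z 0.0341 centre 0.533 -0.0785 r 0.0312 n 9010 bbox [ 0.5026 -0.1079] [ 0.5634 -0.0499]
8.8 [ 0.5339 -0.0787  0.0175] [[1.0, 0.0, -0.0], [0.0, -1.0, 0.0], [-0.0, -0.0, -1.0]] 0.05831258956677202 64.30613762699068 [  17.2   37.6  -17.6  112.7   20.    32.6 -103.9] [ 0.8 -0.4 -0.1]
```

Request:
carry_out([
  {"claw": 0,"dp": [0,0,0.07],"rotation": [0,0,0]},
  {"claw": 0,"dp": [0,0,0.05],"rotation": [0,0,0]},
  {"claw": 0,"dp": [0,0,0],"rotation": [0,0,0]},
])

```text
time_s: 9.1
ee_pos: [0.5342, -0.0788, 0.0155]
tool_rot: [[1.0, -0.0, 0.001], [-0.0, -1.0, -0.0], [0.001, 0.0, -1.0]]
ft_force: [-1.9, 0.4, 9.7]
finger_gap: 0.0586
gripper_force: 65.2
```

Contact at 10 N with TCP z at 15 mm. Release and rise.

Request:
carry_out([
  {"claw": 0.95,"dp": [0,0,0],"rotation": [0,0,0]},
  {"claw": 0.95,"dp": [0,0,0],"rotation": [0,0,0]},
  {"claw": 0.95,"dp": [0,0,0],"rotation": [0,0,0]},
  {"claw": 0.95,"dp": [0,0,-0.3],"rotation": [0,0,0]},
  {"claw": 0.95,"dp": [0,0,-0.6],"rotation": [0,0,0]},
])

```text
time_s: 9.6
ee_pos: [0.5331, -0.0787, 0.0367]
tool_rot: [[1.0, -0.0, -0.002], [-0.0, -1.0, 0.0], [-0.002, -0.0, -1.0]]
ft_force: [0.5, -0.2, -0.2]
finger_gap: 0.0812
gripper_force: 0.0
```

Request:
carry_out([
  {"claw": 1,"dp": [0,0,-1],"rotation": [0,0,0]},
  {"claw": 1,"dp": [0,0,-1],"rotation": [0,0,0]},
  {"claw": 1,"dp": [0,0,-1],"rotation": [0,0,0]},
  {"claw": 1,"dp": [0,0,-1],"rotation": [0,0,0]},
  {"claw": 1,"dp": [0,0,0],"rotation": [0,0,0]},
])

```text
time_s: 10.1
ee_pos: [0.5358, -0.0788, 0.1406]
tool_rot: [[1.0, -0.0, 0.006], [-0.0, -1.0, -0.001], [0.006, 0.001, -1.0]]
ft_force: [0.8, 0.3, -0.2]
finger_gap: 0.0853
gripper_force: 0.0
```

```bash
python3 st.py; python3 snap.py wrist:w8; python3 held.py w8 190 120 315 310
```

```text
10.1 [ 0.5358 -0.0788  0.1406] [[1.0, -0.0, 0.006], [-0.0, -1.0, -0.001], [0.006, 0.001, -1.0]] 0.08527049722988932 0.0 [ 21.1  27.8 -22.8 106.1  14.   48.4 -98.6] [ 0.8  0.3 -0.2]
w8 [[-0.0, -1.0, 0.0], [-0.963, 0.001, 0.268], [-0.268, -0.0, -0.963]] [-0.079, 0.506, 0.435] 265.6250979830994 265.6250979830994 253.72471122012738 193.71841979328943
w8 top z 0.0314 centre 0.5335 -0.079 r 0.0311 n 2813 bbox [ 0.5036 -0.1084] [ 0.5636 -0.0485]
```

View pics/w8.png

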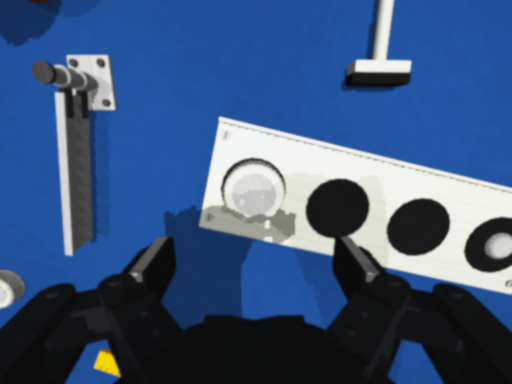

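The large cap (253,190) sits centred on the end seat, within 1 mm. Next is the medium cap.

Request:
carry_out([
  {"claw": 1,"dp": [0.11,-1,0],"rotation": [0,0,0]},
  {"claw": 1,"dp": [0.11,-1,0],"rotation": [0,0,0]},
  {"claw": 1,"dp": [0.11,-1,0],"rotation": [0,0,0]},
  {"claw": 1,"dp": [0.11,-1,0],"rotation": [0,0,0]},
  {"claw": 1,"dp": [0.11,-1,0],"rotation": [0,0,0]},
])

```text
time_s: 10.65
ee_pos: [0.547, 0.047, 0.136]
tool_rot: [[1.0, -0.0, -0.002], [-0.0, -1.0, -0.0], [-0.002, 0.0, -1.0]]
ft_force: [0.2, 0.3, -0.7]
finger_gap: 0.0856
gripper_force: 0.0
```

Request:
carry_out([
  {"claw": 1,"dp": [0.11,-1,0],"rotation": [0,0,0]},
  {"claw": 1,"dp": [0.11,-1,0],"rotation": [0,0,0]},
  {"claw": 1,"dp": [0.11,-1,0],"rotation": [0,0,0]},
  {"claw": 1,"dp": [0.11,-1,0],"rotation": [0,0,0]},
  {"claw": 1,"dp": [0.11,-1,0],"rotation": [0,0,0]},
])

```text
time_s: 11.15
ee_pos: [0.5608, 0.1719, 0.1359]
tool_rot: [[1.0, -0.0, -0.002], [-0.0, -1.0, -0.001], [-0.002, 0.001, -1.0]]
ft_force: [-0.2, 0.3, 0.1]
finger_gap: 0.0851
gripper_force: 0.0
```

Request:
carry_out([
  {"claw": 1,"dp": [0.11,-1,0],"rotation": [0,0,0]},
  {"claw": 1,"dp": [0.11,-1,0],"rotation": [0,0,0]},
  {"claw": 1,"dp": [0.11,-1,0],"rotation": [0,0,0]},
  {"claw": 1,"dp": [0.11,-1,0.3],"rotation": [0,0,0]},
  {"claw": 1,"dp": [0.11,-1,0.5],"rotation": [0,0,0]},
])

```text
time_s: 11.65
ee_pos: [0.5752, 0.2971, 0.1164]
tool_rot: [[1.0, -0.0, -0.0], [-0.0, -1.0, -0.0], [-0.0, 0.0, -1.0]]
ft_force: [0.8, 0.1, 0.1]
finger_gap: 0.0855
gripper_force: 0.0
```

Request:
carry_out([
  {"claw": 1,"dp": [0.11,-1,0.8],"rotation": [0,0,0]},
  {"claw": 1,"dp": [0,0,1],"rotation": [0,0,0]},
  {"claw": 1,"dp": [0,0,0.8],"rotation": [0,0,0]},
  {"claw": 1,"dp": [0,0,0.3],"rotation": [0,0,0]},
  {"claw": 1,"dp": [0,0,0],"rotation": [0,0,0]},
])

```text
time_s: 12.15
ee_pos: [0.5769, 0.3204, 0.0427]
tool_rot: [[1.0, -0.0, -0.003], [-0.0, -1.0, -0.002], [-0.003, 0.002, -1.0]]
ft_force: [-0.3, -0.3, 0.3]
finger_gap: 0.0853
gripper_force: 0.0
```

```bash
python3 st.py; python3 snap.py wrist:w9; python3 held.py w9 190 150 315 310; python3 st.py
```

```text
12.15 [0.5769 0.3204 0.0427] [[1.0, -0.0, -0.003], [-0.0, -1.0, -0.002], [-0.003, 0.002, -1.0]] 0.08531902784831336 0.0 [ -20.    43.4  -19.5   92.2   18.    47.7 -136.8] [-0.3 -0.3  0.3]
w9 [[-0.0, -1.0, 0.002], [-0.961, 0.001, 0.277], [-0.277, -0.001, -0.961]] [0.32, 0.57, 0.357] 265.6250979830994 265.6250979830994 253.72471122012738 193.71841979328943
w9 top z 0.0217 centre 0.5771 0.3248 r 0.0261 n 4136 bbox [0.5523 0.2996] [0.6028 0.3497]
12.2 [0.5777 0.3209 0.0441] [[1.0, -0.0, -0.001], [-0.0, -1.0, -0.001], [-0.001, 0.001, -1.0]] 0.08557134695845356 0.0 [ -20.    43.3  -19.5   92.1   18.    47.8 -136.8] [ 0.2 -0.4  0.9]
```

Request:
carry_out([
  {"claw": 1,"dp": [0,-0.15,0.5],"rotation": [0,0,0]},
  {"claw": 1,"dp": [0,0,0.5],"rotation": [0,0,0]},
  {"claw": 1,"dp": [0,0,0.4],"rotation": [0,0,0]},
  {"claw": 1,"dp": [0,0,0],"rotation": [0,0,0]},
])

```text
time_s: 12.6
ee_pos: [0.577, 0.3241, 0.0076]
tool_rot: [[1.0, -0.0, -0.003], [-0.0, -1.0, -0.002], [-0.003, 0.002, -1.0]]
ft_force: [-0.6, 0.3, 0.3]
finger_gap: 0.0852
gripper_force: 0.0
```

Request:
carry_out([
  {"claw": 0,"dp": [0,0,0],"rotation": [0,0,0]},
  {"claw": 0,"dp": [0,0,0],"rotation": [0,0,0]},
  {"claw": 0,"dp": [0,0,0],"rotation": [0,0,0]},
  {"claw": 0,"dp": [0,0,0],"rotation": [0,0,0]},
  {"claw": 0,"dp": [0,0,0],"rotation": [0,0,0]},
])

```text
time_s: 13.1
ee_pos: [0.5785, 0.3253, 0.0108]
tool_rot: [[1.0, -0.0, 0.002], [-0.0, -1.0, 0.001], [0.002, -0.001, -1.0]]
ft_force: [-0.6, -0.2, 5.5]
finger_gap: 0.0478
gripper_force: 61.5
```

Request:
carry_out([
  {"claw": 0,"dp": [0,0,-0.6],"rotation": [0,0,0]},
  {"claw": 0,"dp": [0,0,-1],"rotation": [0,0,0]},
  {"claw": 0,"dp": [0,0,-1],"rotation": [0,0,0]},
  {"claw": 0,"dp": [0,0,-1],"rotation": [0,0,0]},
  {"claw": 0,"dp": [0,0,-1],"rotation": [0,0,0]},
])

```text
time_s: 13.6
ee_pos: [0.578, 0.325, 0.1268]
tool_rot: [[1.0, -0.0, 0.001], [-0.0, -1.0, 0.001], [0.001, -0.001, -1.0]]
ft_force: [-0.3, 0.0, -0.0]
finger_gap: 0.0475
gripper_force: 61.8
```

```bash
python3 snap.py wrist:w10; python3 held.py w10 195 185 310 310; python3 st.py
```

```text
w10 [[-0.0, -1.0, -0.001], [-0.962, 0.0, 0.273], [-0.273, 0.001, -0.962]] [0.325, 0.549, 0.436] 265.6250979830994 265.6250979830994 253.72471122012738 193.71841979328943
w10 top z 0.1377 centre 0.5821 0.3249 r 0.0308 n 5925 bbox [0.5519 0.2949] [0.6026 0.3549]
13.65 [0.5798 0.3263 0.1314] [[1.0, -0.0, 0.006], [-0.0, -1.0, 0.004], [0.006, -0.004, -1.0]] 0.04781740241433042 61.77489805966616 [ -19.3   38.   -21.4   87.3   15.5   57.2 -134.9] [1.3 1.3 2.3]
```

Request:
carry_out([
  {"claw": 0,"dp": [-0.13,0.99,0],"rotation": [0,0,0]},
  {"claw": 0,"dp": [-0.13,0.99,0],"rotation": [0,0,0]},
  {"claw": 0,"dp": [-0.13,0.99,0],"rotation": [0,0,0]},
  {"claw": 0,"dp": [-0.13,0.99,0],"rotation": [0,0,0]},
  {"claw": 0,"dp": [-0.13,0.99,0],"rotation": [0,0,0]},
])

```text
time_s: 14.15
ee_pos: [0.5616, 0.2003, 0.1256]
tool_rot: [[1.0, -0.0, 0.001], [-0.0, -1.0, 0.0], [0.001, -0.0, -1.0]]
ft_force: [0.2, 0.5, 0.3]
finger_gap: 0.0476
gripper_force: 61.8
```

Request:
carry_out([
  {"claw": 0,"dp": [-0.13,0.99,0],"rotation": [0,0,0]},
  {"claw": 0,"dp": [-0.13,0.99,0],"rotation": [0,0,0]},
  {"claw": 0,"dp": [-0.13,0.99,0],"rotation": [0,0,0]},
  {"claw": 0,"dp": [-0.13,0.99,0],"rotation": [0,0,0]},
  {"claw": 0,"dp": [-0.13,0.99,0],"rotation": [0,0,0]},
])

```text
time_s: 14.65
ee_pos: [0.5455, 0.0765, 0.1256]
tool_rot: [[1.0, -0.0, 0.001], [-0.0, -1.0, 0.0], [0.001, -0.0, -1.0]]
ft_force: [0.3, -0.2, -0.5]
finger_gap: 0.0478
gripper_force: 61.8
```

Request:
carry_out([
  {"claw": 0,"dp": [-0.13,0.99,0],"rotation": [0,0,0]},
  {"claw": 0,"dp": [-0.13,0.99,0],"rotation": [0,0,0]},
  {"claw": 0,"dp": [-0.13,0.99,0],"rotation": [0,0,0]},
  {"claw": 0,"dp": [-0.13,0.99,0],"rotation": [0,0,0]},
  {"claw": 0,"dp": [-0.13,0.99,0],"rotation": [0,0,0]},
])

```text
time_s: 15.15
ee_pos: [0.5292, -0.0473, 0.1255]
tool_rot: [[1.0, -0.0, 0.001], [-0.0, -1.0, -0.0], [0.001, 0.0, -1.0]]
ft_force: [0.7, 0.1, 0.7]
finger_gap: 0.0478
gripper_force: 61.8
```

Request:
carry_out([
  {"claw": 0,"dp": [-0.13,0.99,0],"rotation": [0,0,0]},
  {"claw": 0,"dp": [-0.13,0.99,0],"rotation": [0,0,0]},
  {"claw": 0,"dp": [-0.13,0.99,0],"rotation": [0,0,0]},
  {"claw": 0,"dp": [-0.13,0.99,0],"rotation": [0,0,0]},
  {"claw": 0,"dp": [-0.13,0.99,0],"rotation": [0,0,0]},
])

```text
time_s: 15.65
ee_pos: [0.5129, -0.1711, 0.1256]
tool_rot: [[1.0, -0.0, 0.001], [-0.0, -1.0, -0.001], [0.001, 0.001, -1.0]]
ft_force: [0.3, -0.6, -0.6]
finger_gap: 0.0478
gripper_force: 61.8
```

Request:
carry_out([
  {"claw": 0,"dp": [0,0,0.7],"rotation": [0,0,0]},
  {"claw": 0,"dp": [0,0,1],"rotation": [0,0,0]},
  {"claw": 0,"dp": [0,0,0.8],"rotation": [0,0,0]},
  {"claw": 0,"dp": [0,0,0.4],"rotation": [0,0,0]},
  {"claw": 0,"dp": [0,0,0],"rotation": [0,0,0]},
])

```text
time_s: 16.15
ee_pos: [0.5124, -0.1699, 0.0516]
tool_rot: [[1.0, -0.0, -0.001], [-0.0, -1.0, 0.0], [-0.001, -0.0, -1.0]]
ft_force: [-0.4, 0.8, -0.7]
finger_gap: 0.0478
gripper_force: 61.8
```

```bash
python3 snap.py wrist:w11; python3 held.py w11 208 185 300 310; python3 st.py
```

```text
w11 [[-0.0, -1.0, -0.001], [-0.961, -0.0, 0.275], [-0.275, 0.001, -0.961]] [-0.17, 0.506, 0.347] 265.6250979830994 265.6250979830994 253.72471122012738 193.71841979328943
w11 top z 0.0623 centre 0.5115 -0.1703 r 0.0262 n 5765 bbox [ 0.4863 -0.1937] [ 0.537  -0.1465]
16.2 [ 0.513  -0.17    0.0524] [[1.0, 0.0, -0.0], [0.0, -1.0, 0.0], [-0.0, -0.0, -1.0]] 0.047587175226039474 61.77282675169408 [ 28.9  34.7 -20.  111.1  18.8  37.3 -92.9] [ 0.4 -0.5  0.3]
```

View pics/w11.png

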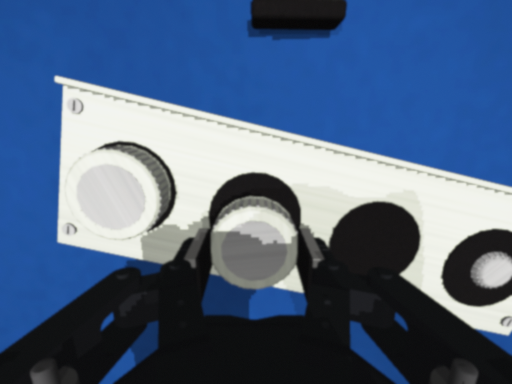

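The medium cap (254,243) is over its seat with under 1 mm error. Lowering to contact.

Request:
carry_out([
  {"claw": 0,"dp": [-0.03,0.03,0.5],"rotation": [0,0,0]},
  {"claw": 0,"dp": [0,0,0.4],"rotation": [0,0,0]},
  {"claw": 0,"dp": [0,0,0.25],"rotation": [0,0,0]},
  {"claw": 0,"dp": [0,0,0.15],"rotation": [0,0,0]},
  {"claw": 0,"dp": [0,0,0],"rotation": [0,0,0]},
])

```text
time_s: 16.7
ee_pos: [0.512, -0.1707, 0.0191]
tool_rot: [[1.0, -0.0, -0.001], [-0.0, -1.0, 0.0], [-0.001, -0.0, -1.0]]
ft_force: [0.2, -0.6, -0.7]
finger_gap: 0.0477
gripper_force: 61.8
```

Request:
carry_out([
  {"claw": 0,"dp": [0,0,0.05],"rotation": [0,0,0]},
  {"claw": 0,"dp": [0,0,0],"rotation": [0,0,0]},
])

```text
time_s: 16.9
ee_pos: [0.5123, -0.1707, 0.0188]
tool_rot: [[1.0, -0.0, 0.0], [-0.0, -1.0, -0.0], [0.0, 0.0, -1.0]]
ft_force: [-1.1, 0.7, 4.7]
finger_gap: 0.0478
gripper_force: 62.3
```

Request:
carry_out([
  {"claw": 0.85,"dp": [0,0,0],"rotation": [0,0,0]},
  {"claw": 0.85,"dp": [0,0,0],"rotation": [0,0,0]},
  {"claw": 0.85,"dp": [0,0,0],"rotation": [0,0,0]},
  {"claw": 0.85,"dp": [0,0,-0.3],"rotation": [0,0,0]},
  {"claw": 0.85,"dp": [0,0,-0.6],"rotation": [0,0,0]},
])

```text
time_s: 17.4
ee_pos: [0.5114, -0.1706, 0.0405]
tool_rot: [[1.0, -0.0, -0.002], [-0.0, -1.0, 0.001], [-0.002, -0.001, -1.0]]
ft_force: [0.3, -0.5, 1.0]
finger_gap: 0.0724
gripper_force: 0.0
```

Request:
carry_out([
  {"claw": 0.85,"dp": [0,0,-1],"rotation": [0,0,0]},
  {"claw": 0.85,"dp": [0,0,-1],"rotation": [0,0,0]},
  {"claw": 0.85,"dp": [0,0,-1],"rotation": [0,0,0]},
  {"claw": 0.85,"dp": [0,0,-1],"rotation": [0,0,0]},
  {"claw": 0.85,"dp": [0,0,0],"rotation": [0,0,0]},
])

```text
time_s: 17.9
ee_pos: [0.514, -0.1711, 0.1444]
tool_rot: [[1.0, -0.0, 0.006], [-0.0, -1.0, -0.002], [0.006, 0.002, -1.0]]
ft_force: [0.5, 0.2, 0.1]
finger_gap: 0.0726
gripper_force: 0.0
```

```bash
python3 st.py; python3 snap.py wrist:w12
python3 - <<'E'
from geo import *
c=load('w12')
for e,a in blobs(c,'white',60,9000)+blobs(c,'black',60,9000):
    X=plane(c,e[0],.03)
    if e[1][1]<1.5*e[1][0] and X[0]>.44: print(np.round(e[0],1),np.round(e[1],1),a,X.round(4))
E
python3 held.py w12 205 150 310 290
```

```text
17.9 [ 0.514  -0.1711  0.1444] [[1.0, -0.0, 0.006], [-0.0, -1.0, -0.002], [0.006, 0.002, -1.0]] 0.07256875299146683 0.0 [ 31.8  27.7 -23.6 105.8  14.3  49.1 -88.9] [0.5 0.2 0.1]
w12 [[-0.0, -1.0, 0.002], [-0.963, 0.001, 0.268], [-0.268, -0.001, -0.963]] [-0.171, 0.484, 0.433] 265.6250979830994 265.6250979830994 253.72471122012738 193.71841979328943
[419.5 226.1] [23.7 26.8] 497.5 [ 0.4757 -0.3444  0.03  ]
[415.7 225.3] [54.1 64.9] 2757.5 [ 0.4766 -0.3403  0.03  ]
[253.2 191. ] [48.6 49.8] 1900.0 [ 0.5137 -0.171   0.03  ]
[252.9 188.4] [62.7 63.8] 3141.0 [ 0.5164 -0.1708  0.03  ]
[159.1 170.8] [66.1 74.5] 550.5 [ 0.5344 -0.0786  0.03  ]
[10.  79.2] [ 7.4 11. ] 62.0 [0.6178 0.0471 0.03  ]
[280.9  28.2] [48.2 55.5] 1088.5 [ 0.6583 -0.1949  0.03  ]
[419.2 226.1] [27.6 31.5] 679.5 [ 0.4757 -0.3441  0.03  ]
[415.8 225.3] [51.  61.7] 2468.5 [ 0.4766 -0.3404  0.03  ]
[253.2 190.8] [53.1 53.4] 2223.0 [ 0.514 -0.171  0.03 ]
[252.9 188.3] [59.  60.4] 2798.5 [ 0.5166 -0.1708  0.03  ]
w12 top z 0.0281 centre 0.5115 -0.1706 r 0.026 n 1873 bbox [ 0.4868 -0.1952] [ 0.5367 -0.1461]
```

The medium cap is centred to within 1 mm. Now the small cap.

Request:
carry_out([
  {"claw": 0.85,"dp": [-0.25,-0.98,0],"rotation": [0,0,0]},
  {"claw": 0.85,"dp": [-0.25,-0.98,0],"rotation": [0,0,0]},
  {"claw": 0.85,"dp": [-0.25,-0.98,0],"rotation": [0,0,0]},
  {"claw": 0.85,"dp": [-0.25,-0.98,0],"rotation": [0,0,0]},
  {"claw": 0.85,"dp": [-0.25,-0.98,0],"rotation": [0,0,0]},
])

```text
time_s: 18.45
ee_pos: [0.4799, -0.0474, 0.14]
tool_rot: [[1.0, -0.0, -0.002], [-0.0, -1.0, 0.0], [-0.002, -0.0, -1.0]]
ft_force: [0.0, -0.2, 0.5]
finger_gap: 0.0721
gripper_force: 0.0
```

Request:
carry_out([
  {"claw": 0.85,"dp": [-0.25,-0.98,0],"rotation": [0,0,0]},
  {"claw": 0.85,"dp": [-0.25,-0.98,0],"rotation": [0,0,0]},
  {"claw": 0.85,"dp": [-0.25,-0.98,0],"rotation": [0,0,0]},
  {"claw": 0.85,"dp": [-0.25,-0.98,0],"rotation": [0,0,0]},
  {"claw": 0.85,"dp": [-0.25,-0.98,0],"rotation": [0,0,0]},
])

```text
time_s: 18.95
ee_pos: [0.4487, 0.075, 0.1401]
tool_rot: [[1.0, -0.0, -0.002], [-0.0, -1.0, -0.0], [-0.002, 0.0, -1.0]]
ft_force: [0.3, 0.2, -0.2]
finger_gap: 0.0727
gripper_force: 0.0
```

Request:
carry_out([
  {"claw": 0.85,"dp": [-0.25,-0.98,0],"rotation": [0,0,0]},
  {"claw": 0.85,"dp": [-0.25,-0.98,0],"rotation": [0,0,0]},
  {"claw": 0.85,"dp": [-0.25,-0.98,0],"rotation": [0,0,0]},
  {"claw": 0.85,"dp": [-0.25,-0.98,0.3],"rotation": [0,0,0]},
  {"claw": 0.85,"dp": [-0.25,-0.98,0.5],"rotation": [0,0,0]},
])

```text
time_s: 19.45
ee_pos: [0.418, 0.1975, 0.1204]
tool_rot: [[1.0, -0.0, 0.0], [-0.0, -1.0, 0.0], [0.0, -0.0, -1.0]]
ft_force: [0.1, -0.3, -0.1]
finger_gap: 0.0725
gripper_force: 0.0
```

Request:
carry_out([
  {"claw": 0.85,"dp": [-0.25,-0.98,0.8],"rotation": [0,0,0]},
  {"claw": 0.85,"dp": [0,0,1],"rotation": [0,0,0]},
  {"claw": 0.85,"dp": [0,0,0.8],"rotation": [0,0,0]},
  {"claw": 0.85,"dp": [0,0,0.3],"rotation": [0,0,0]},
  {"claw": 0.85,"dp": [0,0,0],"rotation": [0,0,0]},
])

```text
time_s: 19.95
ee_pos: [0.4113, 0.2207, 0.0472]
tool_rot: [[1.0, 0.0, -0.003], [0.0, -1.0, -0.001], [-0.003, 0.001, -1.0]]
ft_force: [-0.4, 0.4, 1.1]
finger_gap: 0.0725
gripper_force: 0.0
```

```bash
python3 st.py; python3 snap.py wrist:w13; python3 held.py w13 200 170 310 300; python3 st.py
```

```text
19.95 [0.4113 0.2207 0.0472] [[1.0, 0.0, -0.003], [0.0, -1.0, -0.001], [-0.003, 0.001, -1.0]] 0.07248257038360398 0.0 [ -16.8   31.   -20.9  122.    21.2   30.6 -143.4] [-0.4  0.4  1.1]
w13 [[-0.0, -1.0, 0.001], [-0.961, 0.0, 0.276], [-0.276, -0.001, -0.961]] [0.22, 0.41, 0.316] 265.6250979830994 265.6250979830994 253.72471122012738 193.71841979328943
w13 top z 0.0186 centre 0.4106 0.2229 r 0.0211 n 2455 bbox [0.3899 0.2027] [0.431  0.2427]
20.0 [0.4119 0.2209 0.048 ] [[1.0, -0.0, -0.001], [-0.0, -1.0, -0.001], [-0.001, 0.001, -1.0]] 0.07260712646413296 0.0 [ -16.8   30.9  -20.9  122.    21.1   30.6 -143.4] [-0.3 -0.1  0.3]
```

Request:
carry_out([
  {"claw": 0.85,"dp": [-0.03,-0.08,0.6],"rotation": [0,0,0]},
  {"claw": 0.85,"dp": [0,0,0.5],"rotation": [0,0,0]},
  {"claw": 0.85,"dp": [0,0,0.45],"rotation": [0,0,0]},
  {"claw": 0.85,"dp": [0,0,0],"rotation": [0,0,0]},
])

```text
time_s: 20.4
ee_pos: [0.4113, 0.2229, 0.0091]
tool_rot: [[1.0, -0.001, -0.001], [-0.001, -1.0, -0.001], [-0.001, 0.001, -1.0]]
ft_force: [-1.0, 0.0, 0.4]
finger_gap: 0.0727
gripper_force: 0.0
```

Request:
carry_out([
  {"claw": 0,"dp": [0,0,0],"rotation": [0,0,0]},
  {"claw": 0,"dp": [0,0,0],"rotation": [0,0,0]},
  {"claw": 0,"dp": [0,0,0],"rotation": [0,0,0]},
  {"claw": 0,"dp": [0,0,0],"rotation": [0,0,0]},
  {"claw": 0,"dp": [0,0,0],"rotation": [0,0,0]},
])

```text
time_s: 20.9
ee_pos: [0.4118, 0.2234, 0.0107]
tool_rot: [[1.0, -0.0, 0.001], [-0.0, -1.0, 0.0], [0.001, -0.0, -1.0]]
ft_force: [-1.8, -1.2, 9.8]
finger_gap: 0.0376
gripper_force: 59.0
```

Request:
carry_out([
  {"claw": 0,"dp": [0,0,-0.6],"rotation": [0,0,0]},
  {"claw": 0,"dp": [0,0,-1],"rotation": [0,0,0]},
  {"claw": 0,"dp": [0,0,-1],"rotation": [0,0,0]},
  {"claw": 0,"dp": [0,0,-1],"rotation": [0,0,0]},
  {"claw": 0,"dp": [0,0,-1],"rotation": [0,0,0]},
])

```text
time_s: 21.4
ee_pos: [0.4114, 0.2231, 0.1261]
tool_rot: [[1.0, -0.0, 0.0], [-0.0, -1.0, 0.0], [0.0, -0.0, -1.0]]
ft_force: [0.8, 0.8, 0.8]
finger_gap: 0.0372
gripper_force: 60.1
```

```bash
python3 snap.py wrist:w14; python3 held.py w14 214 185 294 310; python3 st.py
```

```text
w14 [[-0.0, -1.0, -0.001], [-0.962, 0.0, 0.273], [-0.273, 0.001, -0.962]] [0.223, 0.389, 0.39] 265.6250979830994 265.6250979830994 253.72471122012738 193.71841979328943
w14 top z 0.134 centre 0.4102 0.2228 r 0.0212 n 3623 bbox [0.3893 0.2042] [0.4306 0.2418]
21.45 [0.4128 0.2243 0.1294] [[1.0, -0.0, 0.005], [-0.0, -1.0, 0.002], [0.005, -0.002, -1.0]] 0.03754108686834403 60.12666727183387 [ -12.7   23.7  -26.2  117.    15.4   42.3 -138.4] [1.2 1.1 3. ]
```

View pics/w14.png

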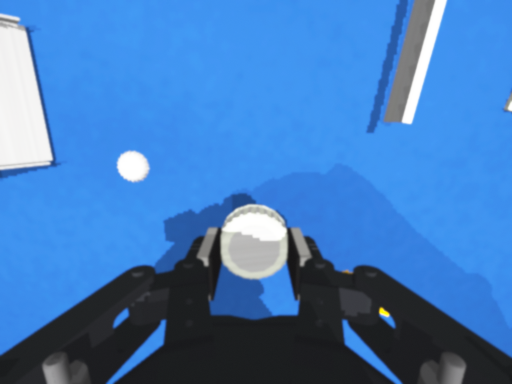

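The small cap (254,243) is held level and the spare crown (133,166) is undisturbed. Carry it to the second seat.

Request:
carry_out([
  {"claw": 0,"dp": [0.155,0.97,0],"rotation": [0,0,0]},
  {"claw": 0,"dp": [0.155,0.97,0],"rotation": [0,0,0]},
  {"claw": 0,"dp": [0.155,0.97,0],"rotation": [0,0,0]},
  {"claw": 0,"dp": [0.155,0.97,0],"rotation": [0,0,0]},
  {"claw": 0,"dp": [0.155,0.97,0],"rotation": [0,0,0]},
])

```text
time_s: 21.95
ee_pos: [0.4309, 0.1009, 0.125]
tool_rot: [[1.0, -0.0, 0.001], [-0.0, -1.0, 0.0], [0.001, -0.0, -1.0]]
ft_force: [0.4, 0.9, -0.7]
finger_gap: 0.0371
gripper_force: 60.1
```

Request:
carry_out([
  {"claw": 0,"dp": [0.155,0.97,0],"rotation": [0,0,0]},
  {"claw": 0,"dp": [0.155,0.97,0],"rotation": [0,0,0]},
  {"claw": 0,"dp": [0.155,0.97,0],"rotation": [0,0,0]},
  {"claw": 0,"dp": [0.155,0.97,0],"rotation": [0,0,0]},
  {"claw": 0,"dp": [0.155,0.97,0],"rotation": [0,0,0]},
])

```text
time_s: 22.45
ee_pos: [0.4503, -0.0203, 0.1249]
tool_rot: [[1.0, -0.0, 0.001], [-0.0, -1.0, -0.0], [0.001, 0.0, -1.0]]
ft_force: [1.0, -0.1, -0.6]
finger_gap: 0.0371
gripper_force: 60.1
```

Request:
carry_out([
  {"claw": 0,"dp": [0.155,0.97,0],"rotation": [0,0,0]},
  {"claw": 0,"dp": [0.155,0.97,0],"rotation": [0,0,0]},
  {"claw": 0,"dp": [0.155,0.97,0],"rotation": [0,0,0]},
  {"claw": 0,"dp": [0.155,0.97,0],"rotation": [0,0,0]},
  {"claw": 0,"dp": [0.155,0.97,0],"rotation": [0,0,0]},
])

```text
time_s: 22.95
ee_pos: [0.4695, -0.1416, 0.1249]
tool_rot: [[1.0, -0.0, 0.001], [-0.0, -1.0, -0.0], [0.001, 0.0, -1.0]]
ft_force: [0.5, 0.5, -0.0]
finger_gap: 0.0375
gripper_force: 60.1
```

Request:
carry_out([
  {"claw": 0,"dp": [0.155,0.97,0],"rotation": [0,0,0]},
  {"claw": 0,"dp": [0.155,0.97,0],"rotation": [0,0,0]},
  {"claw": 0,"dp": [0.155,0.97,0],"rotation": [0,0,0]},
  {"claw": 0,"dp": [0.155,0.97,0],"rotation": [0,0,0]},
  {"claw": 0,"dp": [0.155,0.97,0],"rotation": [0,0,0]},
])

```text
time_s: 23.45
ee_pos: [0.4888, -0.2629, 0.1249]
tool_rot: [[1.0, -0.0, 0.0], [-0.0, -1.0, -0.0], [0.0, 0.0, -1.0]]
ft_force: [0.1, -0.3, 0.4]
finger_gap: 0.0373
gripper_force: 60.1
```

Request:
carry_out([
  {"claw": 0,"dp": [0,0,0.7],"rotation": [0,0,0]},
  {"claw": 0,"dp": [0,0,1],"rotation": [0,0,0]},
  {"claw": 0,"dp": [0,0,0.8],"rotation": [0,0,0]},
  {"claw": 0,"dp": [0,0,0.4],"rotation": [0,0,0]},
  {"claw": 0,"dp": [0,0,0],"rotation": [0,0,0]},
])

```text
time_s: 23.95
ee_pos: [0.4881, -0.2615, 0.0511]
tool_rot: [[1.0, -0.0, -0.002], [-0.0, -1.0, 0.001], [-0.002, -0.001, -1.0]]
ft_force: [-0.0, -0.0, 0.5]
finger_gap: 0.0372
gripper_force: 60.1
```

```bash
python3 snap.py wrist:w15; python3 held.py w15 214 185 294 310; python3 st.py
```

```text
w15 [[-0.0, -1.0, -0.001], [-0.961, -0.0, 0.276], [-0.276, 0.001, -0.961]] [-0.262, 0.483, 0.34] 265.6250979830994 265.6250979830994 253.72471122012738 193.71841979328943
w15 top z 0.0589 centre 0.4868 -0.2617 r 0.0211 n 3577 bbox [ 0.4659 -0.2802] [ 0.5074 -0.2432]
24.0 [ 0.4888 -0.2616  0.0521] [[1.0, 0.0, -0.001], [0.0, -1.0, 0.0], [-0.001, -0.0, -1.0]] 0.0373212623471255 60.13591658324003 [ 39.4  35.8 -21.3 109.   19.8  38.9 -83.8] [ 0.7 -0.2  0.6]
```

Request:
carry_out([
  {"claw": 0,"dp": [0.08,0.04,0.5],"rotation": [0,0,0]},
  {"claw": 0,"dp": [0,0,0.4],"rotation": [0,0,0]},
  {"claw": 0,"dp": [0,0,0.25],"rotation": [0,0,0]},
  {"claw": 0,"dp": [0,0,0.15],"rotation": [0,0,0]},
  {"claw": 0,"dp": [0,0,0],"rotation": [0,0,0]},
])

```text
time_s: 24.5
ee_pos: [0.4907, -0.2627, 0.0192]
tool_rot: [[1.0, -0.0, -0.001], [-0.0, -1.0, 0.0], [-0.001, -0.0, -1.0]]
ft_force: [-0.3, 0.6, 0.2]
finger_gap: 0.0372
gripper_force: 60.1
```

```bash
python3 snap.py wrist:w16; python3 held.py w16 214 185 294 310; python3 st.py
```

```text
w16 [[-0.0, -1.0, -0.0], [-0.962, 0.0, 0.274], [-0.274, 0.0, -0.962]] [-0.263, 0.494, 0.309] 265.6250979830994 265.6250979830994 253.72471122012738 193.71841979328943
w16 top z 0.0267 centre 0.4895 -0.2627 r 0.0211 n 3515 bbox [ 0.4705 -0.2814] [ 0.51   -0.2444]
24.55 [ 0.4908 -0.2627  0.0194] [[1.0, -0.0, -0.0], [-0.0, -1.0, 0.0], [-0.0, -0.0, -1.0]] 0.037080417297892715 60.118575047235936 [ 38.2  38.6 -19.7 110.   21.5  35.  -85.2] [ 1.2 -0.1 -0.3]
```

Request:
carry_out([
  {"claw": 0,"dp": [-0.02,0,0.06],"rotation": [0,0,0]},
  {"claw": 0,"dp": [0,0,0],"rotation": [0,0,0]},
])

```text
time_s: 24.75
ee_pos: [0.4908, -0.2628, 0.0188]
tool_rot: [[1.0, -0.0, 0.001], [-0.0, -1.0, -0.001], [0.001, 0.001, -1.0]]
ft_force: [-0.3, 1.5, 5.9]
finger_gap: 0.0371
gripper_force: 60.8
```

Request:
carry_out([
  {"claw": 0.75,"dp": [0,0,0],"rotation": [0,0,0]},
  {"claw": 0.75,"dp": [0,0,0],"rotation": [0,0,0]},
  {"claw": 0.75,"dp": [0,0,0],"rotation": [0,0,0]},
  {"claw": 0.75,"dp": [0,0,-0.3],"rotation": [0,0,0]},
  {"claw": 0.75,"dp": [0,0,-0.6],"rotation": [0,0,0]},
])

```text
time_s: 25.25
ee_pos: [0.4896, -0.2625, 0.0402]
tool_rot: [[1.0, -0.0, -0.002], [-0.0, -1.0, 0.001], [-0.002, -0.001, -1.0]]
ft_force: [-0.0, -0.8, 0.5]
finger_gap: 0.0639
gripper_force: 0.0
```

Request:
carry_out([
  {"claw": 0.75,"dp": [0,0,-1],"rotation": [0,0,0]},
  {"claw": 0.75,"dp": [0,0,-1],"rotation": [0,0,0]},
  {"claw": 0.75,"dp": [0,0,-1],"rotation": [0,0,0]},
  {"claw": 0.75,"dp": [0,0,-1],"rotation": [0,0,0]},
  {"claw": 0.75,"dp": [0,0,-1],"rotation": [0,0,0]},
])

```text
time_s: 25.75
ee_pos: [0.4901, -0.2627, 0.1671]
tool_rot: [[1.0, -0.0, 0.0], [-0.0, -1.0, 0.0], [0.0, -0.0, -1.0]]
ft_force: [0.1, 0.0, -0.5]
finger_gap: 0.0643
gripper_force: 0.0
```

Request:
carry_out([
  {"claw": 0.75,"dp": [0,0,0],"rotation": [0,0,0]},
  {"claw": 0.75,"dp": [0,0,0],"rotation": [0,0,0]},
  {"claw": 0.75,"dp": [0,0,0],"rotation": [0,0,0]},
])

```text
time_s: 26.05
ee_pos: [0.4897, -0.2627, 0.1649]
tool_rot: [[1.0, -0.0, -0.001], [-0.0, -1.0, 0.0], [-0.001, -0.0, -1.0]]
ft_force: [0.6, 0.8, 0.7]
finger_gap: 0.064
gripper_force: 0.0
```

```bash
python3 st.py; python3 snap.py wrist:w17; python3 held.py w17 225 150 285 230
```

```text
26.05 [ 0.4897 -0.2627  0.1649] [[1.0, -0.0, -0.001], [-0.0, -1.0, 0.0], [-0.001, -0.0, -1.0]] 0.06395315110114198 0.0 [ 42.5  27.8 -25.4 101.9  14.4  53.6 -78.9] [0.6 0.8 0.7]
w17 [[-0.0, -1.0, -0.001], [-0.961, 0.0, 0.275], [-0.275, 0.001, -0.961]] [-0.263, 0.453, 0.45] 265.6250979830994 265.6250979830994 253.72471122012738 193.71841979328943
w17 top z 0.0259 centre 0.4896 -0.2629 r 0.021 n 1057 bbox [ 0.4697 -0.2831] [ 0.5097 -0.2434]
```

View pics/w17.png

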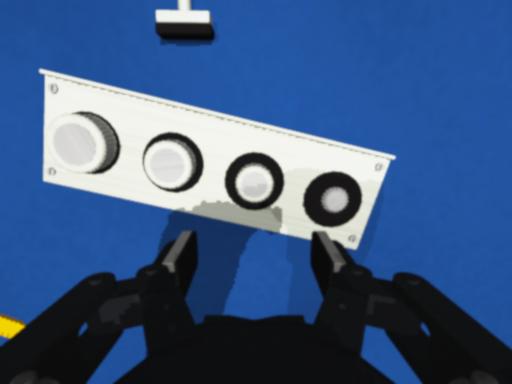

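The rail now holds, from right to left, the crown (335,199), small (254,182), medium (171,163) and large (82,142). All are centred within about 1 mm, and the gripper is clear. Handing in.

```bash
python3 -c "
from bench import ctrl
print(ctrl.hand_in())"
```

```text
the job is handed in; nothing more can be done
None
```

The three screw caps stand top up on the rail in order of size, small next to the crown and large at the far end, each within about 1 mm of its seat centre, and the job was handed in at about 26 s.

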